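Press the spectrometer's start-up keys in order

ROBOT

A 6-joint arm with a two-finger parallel gripper is mounted at the origin on the work surface. World frame = base frame: x ahead of the robot, y to its left, z up, the work surface at z = 0. Lengths are in m, angles in rad, forces in N, time in s.
With the tool pointing down it reaches from about 0.425 to 0.925 m from the base axis. Payload 12.5 kg.
Tool frame: the origin (TCP) lies on the front face of the gripper's body, between the roots of the fingers; the fingertips stand 73 mm ahead of it and the grasp point (between the pads) lies 54 mm ahead of it (env.hold_point_z is the distance from the TCP to the grasp point, in m); z points along the fingers, y is the line along which they close (so a half turn about z gives the same grasp; the last joint's range is limited). The gripper opens to 85 mm and grips with 20 to 120 N. Pads are 22 mm wide; open, the fingers measure 114 mm over their backs; the gripper's body (76 mm by 85 mm) begins 54 mm behind the grasp point. The pads swing forward as they close: fully open they stand 13 mm farther back than shut.
Start: joints at [-1.341, 0.491, 1.559, -0, 1.092, -0.106], TCP at [0.206, -0.59, 0.304] pointing down, gripper open.
Joint ranges: [-3.1, 3.1], [-0.84, 2.19], [0.05, 2.79], [-1.13, 4.28], [0.06, 2.93], [-2.69, 2.69]. Speed limits (rad/s): [2.22, 2.22, 2.79, 3.14, 3.14, 3.14].

INTERFACE

Orientations are given as a unit quaternion [x, y, z, w].
In Python, from cell import env, imaging gives the robot as it stands.
- The arm moves only by the shell command python3 -m creep 'ROWS'. ROWS is JSON, a list that holds one entry, the list of rows, each a list of 7 numbers: the closure in counts, from 0 (fully open) to 255 (shut), then the shift along the tool's x, y, z in m, then the turn, a rotation vector about the tool's x, y, z in rad. A call has 1 to 10 rows; each row shifts and turns the commanded pose from where the row before left it, along the tool's axes as they then stand; what a row does not reach is not made up. A row lasts 1/12 s, in which the tool goes at most 41.7 mm and 7.16 degrees, less where a joint would pass 70% of its speed; a pose out of reach is approached as far as the arm can. A call with a gripper value outside its range is refused whole. The fingers move at their own pace and stop on an object; the grip force is fixed at half the most. Time passes only in rows, so rows that do not move let the fingers close. It gives the time, the measured TCP pose, the force, the opening and the grip force at its end, in the units of the state.
- env.read_state(): the state, without advancing time (a new reading comes with each control period).
- imaging.camera(name): name is "scene" or "top" or "wrist"; returns a dict with "img" (384x512x3 uint8, red, green, blue), "mtx" (3x3 intrinsics, pixels), "view" (4x4, takes a point from world to camera coordinates); the wrist camera has in their place "T_tool_cam" (4x4, takes a point from camera to tool coordinates, whose origin is the TCP and whose axes are the flange's). Camera axes: x right, y up, looking along -z (the intrinsics and any distortion apply to the point x, -y, -z); pixel columns grow to the right and rows downward; lengths in m; the calibration is good to about 2 mm. A picture is of the moment at which its call begins: read the wrist's pose just before it. There is no depth.
- env.close_job(): hands the job in; it is judged then, once.
The state is a dict: "clock": time; "joint_positions": joint angles; "joint_vel": joint speeds; "effort": joint torques, N m; "position": TCP position; "tcp_rot": TCP orientation; "contact_force": force on the tool from outside, world axes, zero at the start; "wrist_torque": the same for the moment, N m; "opening": finger opening in m; "grasp_force": force on a finger pad.
Only numpy, scipy, OpenCV 4.12 (cv2) and the standard library are available. Lean on these libraries where they do the work, as an engineer would, in place of code of your own. Each camera call takes 0.05 s, during which the arm holds its last target. There are 200 camera calls.

TASK

Start up the spectrometer from the white key boxes on the bench mat: gently press down the round key (power), then the long bar key (lamp), then the square key (detector), in that order, each until it is nearly level with its box. Leave the cross-shaped key up. Do not lift, tip or shove the boxes, leave the jar, mouse and tray where they are, and finish with the arm clear.

Things in the scene. Friction and masses are not known exactly. Their poses are not given: they have to be found in the camera images.
- round_box: loose weighted white key box, 60 x 60 mm and 30 mm high, about 0.5 kg, on rubber feet, carrying the round key in the middle of its top. Origin: centre of its underside; z up. The four boxes stand on the 3 mm thick grey mat, in any order, and are alike but for the shape of the key
- round_key (a joint): how far the round key is pressed down, in m: 0 is up, 0.010 is fully down (hard stop). The black key, seen from above, is a disc 36 mm across; it stands 12 mm above its box when up, 2 mm when fully down. About 3 N moves it all the way; it has no return spring and stays where it is left, so it cannot be un-pressed
- round_key_top (a point): centre of the top face of the round key, 45 mm above the bench when up; goes down with the key; z up
- bar_box: loose weighted white key box, 60 x 60 mm and 30 mm high, about 0.5 kg, on rubber feet, carrying the bar key in the middle of its top. Origin: centre of its underside; z up. The four boxes stand on the 3 mm thick grey mat, in any order, and are alike but for the shape of the key
- bar_key (a joint): how far the bar key is pressed down, in m: 0 is up, 0.010 is fully down (hard stop). The black key, seen from above, is one narrow bar 14 mm by 46 mm (long along the box y axis); it stands 12 mm above its box when up, 2 mm when fully down. About 3 N moves it all the way; it has no return spring and stays where it is left, so it cannot be un-pressed
- bar_key_top (a point): centre of the top face of the bar key, 45 mm above the bench when up; goes down with the key; z up
- square_box: loose weighted white key box, 60 x 60 mm and 30 mm high, about 0.5 kg, on rubber feet, carrying the square key in the middle of its top. Origin: centre of its underside; z up. The four boxes stand on the 3 mm thick grey mat, in any order, and are alike but for the shape of the key
- square_key (a joint): how far the square key is pressed down, in m: 0 is up, 0.010 is fully down (hard stop). The black key, seen from above, is a plain square 32 mm by 32 mm; it stands 12 mm above its box when up, 2 mm when fully down. About 3 N moves it all the way; it has no return spring and stays where it is left, so it cannot be un-pressed
- square_key_top (a point): centre of the top face of the square key, 45 mm above the bench when up; goes down with the key; z up
- cross_box: loose weighted white key box, 60 x 60 mm and 30 mm high, about 0.5 kg, on rubber feet, carrying the cross key in the middle of its top. Origin: centre of its underside; z up. The four boxes stand on the 3 mm thick grey mat, in any order, and are alike but for the shape of the key
- cross_key (a joint): how far the cross key is pressed down, in m: 0 is up, 0.010 is fully down (hard stop). The black key, seen from above, is a plus sign, two bars 44 mm long and 12 mm wide; it stands 12 mm above its box when up, 2 mm when fully down. About 3 N moves it all the way; it has no return spring and stays where it is left, so it cannot be un-pressed
- cross_key_top (a point): centre of the top face of the cross key, 45 mm above the bench when up; goes down with the key; z up
- jar: bystander: small amber sample jar, 30 mm across, 45 mm high, loose, standing between the boxes. Origin: centre of its underside
- mouse: bystander: black computer mouse, 105 x 60 mm, 34 mm high, loose, on the mat to the right of the boxes (-y). Origin: centre of its underside
- cell_tray: bystander: grey open tray with two dividers, 110 x 75 mm, 22 mm high, loose, on the mat to the left of the boxes (+y). Origin: centre of its underside
Not all that is in view belongs to the job. What is shaped like the square_box but green, pink or red is not meant.

How it is judged:
By the outcome, as a careful person would: the job done as asked, in the order asked, and still so for the second after the job is handed in, with the robot touching nothing.
It also fails if it takes over 43 s, if anything falls off the work surface, if the arm or the gripper's body presses on something with over 40 N, if the wrist force passes 120 N, or if a joint passes its speed limit or range.

## Working session

There is one attempt and no reset: what is moved stays moved. The work goes in short steps, Python scripts to look and compute and a shell command to move; the robot and the scene stay as the last step left them, time stands still between calls to the robot, and variables do not carry over. Pictures are saved under pics/ and viewed, at most 10 in all, crops included, and the job is handed in when it is done.

```bash
mkdir -p pics; ls
cat > h.py <<'E'
import numpy as np, cv2
from cell import env, imaging
def ray(c,u,v):
    K=c["mtx"];d=np.array([(u-K[0,2])/K[0,0],-(v-K[1,2])/K[1,1],-1.])
    M=np.linalg.inv(np.array(c["view"]));return M[:3,3],M[:3,:3]@d
def onz(c,u,v,z):
    o,d=ray(c,u,v);return o+d*(z-o[2])/d[2]
E
python3 - <<'E'
from h import *
a=imaging.camera("top");b=imaging.camera("scene")
for n,c in(("top",a),("scene",b)):
    cv2.imwrite(f"pics/{n}0.png",cv2.resize(c["img"][:,:,::-1],(800,600),interpolation=2)); print(n,c.keys(),c["mtx"],np.linalg.inv(c["view"])[:3,3])
    np.savez(n+"0.npz",**{k:c[k] for k in("img","mtx","view")})
print(env.read_state())
E
```

```text
pics
top dict_keys(['img', 'mtx', 'view']) [[362.02730815   0.         251.55896585]
 [  0.         362.02730815 186.43567302]
 [  0.           0.           1.        ]] [0.52456977 0.02085907 0.97909411]
scene dict_keys(['img', 'mtx', 'view']) [[493.97783796   0.         254.56703124]
 [  0.         493.97783796 192.02479682]
 [  0.           0.           1.        ]] [ 1.21273929 -0.36196567  0.68848954]
{'clock': 0.1, 'joint_positions': array([-1.34063074e+00,  4.91484318e-01,  1.55936406e+00, -2.88571287e-06,
        1.09171587e+00, -1.05591759e-01]), 'joint_vel': array([ 9.14966985e-04, -2.58695584e-03, -2.50883152e-03, -1.22613996e-03,
       -2.16873822e-05, -5.08513002e-04]), 'effort': array([ 3.40237821e-03, -6.19448733e+01, -2.62025893e+01, -3.19693959e-05,
        2.90790289e-03, -1.05245962e-05]), 'position': array([ 0.20592582, -0.58997317,  0.30340386]), 'tcp_rot': array([ 9.85941212e-01,  1.67091860e-01, -3.15169810e-05, -4.84777406e-04]), 'contact_force': array([-0.65086579, -0.56807814,  0.53756909]), 'wrist_torque': array([ 0.00776457, -0.04161024,  0.02479982]), 'grasp_force': 0.0, 'opening': 0.08500871999852597}
```

View pics/top0.png

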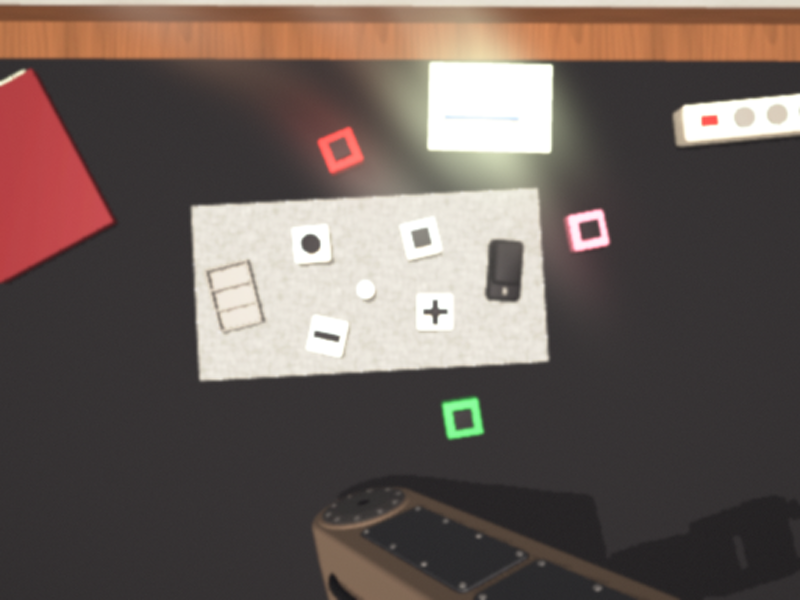

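View pics/scene0.png

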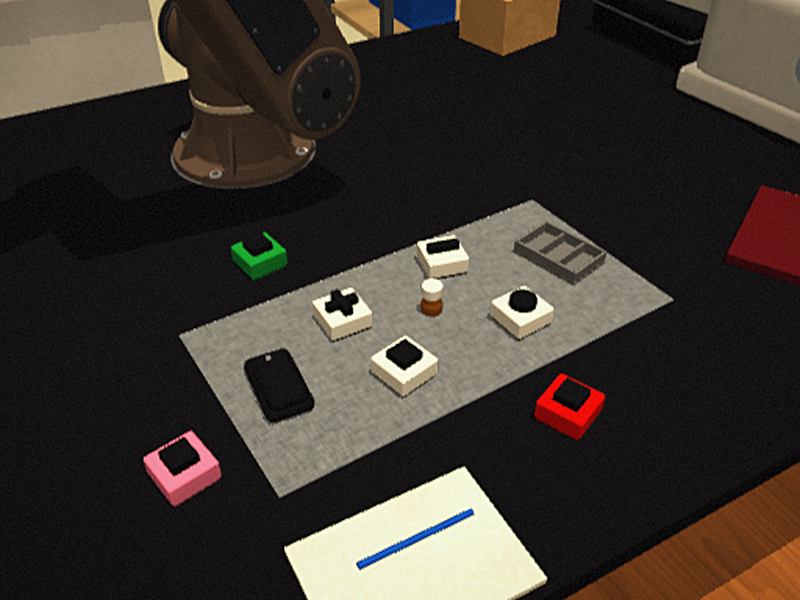

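The top view shows the white boxes at these 800x600 pixel positions: round (311,243), bar (327,336), square (421,238) and cross (435,312). The jar is at (366,290) and the mouse at (505,270). The scene view agrees: round (523,300), bar (443,245), square (404,353), cross (341,302).

```bash
cat > m.py <<'E'
from h import *
S=0.64
top={"round":(311,243),"bar":(327,336),"square":(421,238),"cross":(435,312)}
sc={"round":(523,300),"bar":(443,245),"square":(404,353),"cross":(341,302)}
def blob(img,p,thr):
    g=cv2.cvtColor(img,cv2.COLOR_RGB2GRAY);x,y=int(p[0]*S),int(p[1]*S)
    m=(g<thr).astype(np.uint8);n,l,st,ce=cv2.connectedComponentsWithStats(m,connectivity=4)
    k=l[y,x];pts=np.argwhere(l==k)[:,::-1].astype(np.float32)
    return ce[k],st[k],cv2.minAreaRect(pts)
A=dict(np.load("top0.npz"));B=dict(np.load("scene0.npz"))
for n in top:
    a,sa,ra=blob(A["img"],top[n],130);b,sb,rb=blob(B["img"],sc[n],70)
    o1,d1=ray(A,*a);o2,d2=ray(B,*b)
    s=np.linalg.lstsq(np.c_[d1,-d2],o2-o1,rcond=None)[0];p,q=o1+s[0]*d1,o2+s[1]*d2
    print(n,"tri",((p+q)/2).round(4),"gap",np.linalg.norm(p-q).round(4),"top@.045",onz(A,*a,.045).round(4)[:2],"scene@.045",onz(B,*b,.045).round(4)[:2],sa[4],sb[4],"angle",np.round(ra[1:][0],1),ra[2])
j=onz(A,366*S,290*S,.045);print("jar",j)
m=onz(A,505*S,270*S,.03);print("mouse",m)
E
python3 m.py
```

```text
round tri [0.6218 0.1551 0.0376] gap 0.0002 top@.045 [0.6209 0.1539] scene@.045 [0.6285 0.1493] 99 205 angle [10.7 10.3] 63.43495178222656
bar tri [0.468  0.1272 0.0388] gap 0.0011 top@.045 [0.4681 0.126 ] scene@.045 [0.4753 0.123 ] 41 135 angle [14.3  2.7] 11.309932708740234
square tri [ 0.7    -0.036   0.1019] gap 0.0564 top@.045 [ 0.7251 -0.0129] scene@.045 [ 0.6383 -0.033 ] 48653 269 angle [280. 511.] 90.0
cross tri [ 0.508  -0.0524  0.0379] gap 0.0005 top@.045 [ 0.5082 -0.0516] scene@.045 [ 0.5156 -0.056 ] 56 218 angle [9.2 9.9] 45.0
jar [0.54347736 0.06120904 0.045     ]
mouse [ 0.57794815 -0.17162273  0.03      ]
```

```bash
python3 -m creep '[[[255,0.0212,-0.0189,0,0,0,0],[255,0.0212,-0.0189,0,0,0,0],[255,0.0212,-0.0189,0,0,0,0],[255,0.0212,-0.0189,0,0,0,0],[255,0.0212,-0.0189,0,0,0,0],[255,0.0212,-0.0189,0,0,0,0],[255,0.0212,-0.0189,0,0,0,0],[255,0.0212,-0.0189,0,0,0,0],[255,0.0212,-0.0189,0,0,0,0],[255,0.0212,-0.0189,0,0,0,0]]]'
python3 -m creep '[[[255,0.0212,-0.0189,0,0,0,0],[255,0.0212,-0.0189,0,0,0,0],[255,0.0212,-0.0189,0,0,0,0],[255,0.0212,-0.0189,0,0,0,0],[255,0.0212,-0.0189,0,0,0,0],[255,0.0212,-0.0189,0,0,0,0],[255,0.0212,-0.0189,0,0,0,0],[255,0.0212,-0.0189,0,0,0,0],[255,0.0212,-0.0189,0,0,0,0],[255,0.0212,-0.0189,0,0,0,0]]]'
python3 - <<'E'
from h import *
from m import blob,top,A,B
for t in(90,100,110,120):
    a,s,r=blob(A["img"],top["square"],t);print(t,s[4],onz(A,*a,.045).round(4))
E
```

```text
clock: 0.93
position: [0.3442, -0.3405, 0.3038]
tcp_rot: [0.986, 0.167, -0.0, -0.0]
contact_force: [0.7, 0.1, -0.3]
opening: -0.0003
grasp_force: 0.0
clock: 1.77
position: [0.4821, -0.0921, 0.3038]
tcp_rot: [0.986, 0.167, -0.0, -0.0]
contact_force: [0.7, -0.2, -0.6]
opening: 0.0001
grasp_force: 0.0
round tri [0.6218 0.1551 0.0376] gap 0.0002 top@.045 [0.6209 0.1539] scene@.045 [0.6285 0.1493] 99 205 angle [10.7 10.3] 63.43495178222656
bar tri [0.468  0.1272 0.0388] gap 0.0011 top@.045 [0.4681 0.126 ] scene@.045 [0.4753 0.123 ] 41 135 angle [14.3  2.7] 11.309932708740234
square tri [ 0.7    -0.036   0.1019] gap 0.0564 top@.045 [ 0.7251 -0.0129] scene@.045 [ 0.6383 -0.033 ] 48653 269 angle [280. 511.] 90.0
cross tri [ 0.508  -0.0524  0.0379] gap 0.0005 top@.045 [ 0.5082 -0.0516] scene@.045 [ 0.5156 -0.056 ] 56 218 angle [9.2 9.9] 45.0
jar [0.54347736 0.06120904 0.045     ]
mouse [ 0.57794815 -0.17162273  0.03      ]
90 66392 [0.73   0.0422 0.045 ]
100 62743 [0.7262 0.0448 0.045 ]
110 55463 [ 7.257e-01 -1.000e-04  4.500e-02]
120 51110 [ 0.7326 -0.0112  0.045 ]
```

```bash
python3 -m creep '[[[255,0.0212,-0.0189,0,0,0,0],[255,0.0212,-0.0189,0,0,0,0],[255,0.0212,-0.0189,0,0,0,0],[255,0.0212,-0.0189,0,0,0,0],[255,0.0212,-0.0189,0,0,0,0]]]'
cat > w.py <<'E'
from h import *
from scipy.spatial.transform import Rotation as R
def wrist(fn):
    s=env.read_state();c=imaging.camera("wrist")
    T=np.eye(4);T[:3,:3]=R.from_quat(s["tcp_rot"]).as_matrix();T[:3,3]=s["position"]
    d={"img":c["img"],"mtx":c["mtx"],"view":np.linalg.inv(T@c["T_tool_cam"])}
    cv2.imwrite(fn,cv2.resize(c["img"][:,:,::-1],(800,600),interpolation=2));print({k:(v.shape if k=="img" else v) for k,v in c.items()},T[:3,3]);np.savez(fn[:-4].replace("pics/","")+".npz",**d);return d
E
python3 - <<'E'
from w import *
wrist("pics/w1.png")
from m import blob,top,A
for t in(140,150,160,170,180):
    a,s,r=blob(A["img"],top["square"],t);print(t,s[4],onz(A,*a,.045).round(4))
E
```

```text
clock: 2.18
position: [0.5511, 0.0321, 0.3037]
tcp_rot: [0.986, 0.167, -0.0, -0.0]
contact_force: [-0.3, -0.7, -0.2]
opening: 0.0004
grasp_force: 0.0
{'img': (384, 512, 3), 'mtx': array([[284.42967946,   0.        , 248.99300575],
       [  0.        , 284.42967946, 193.31306679],
       [  0.        ,   0.        ,   1.        ]]), 'T_tool_cam': array([[ 3.07961059e-04,  9.50168045e-01,  3.11738016e-01,
         7.99885605e-02],
       [ 9.99999815e-01, -1.29232975e-04, -5.93985813e-04,
         6.12168298e-04],
       [-5.24099508e-04,  3.11738141e-01, -9.50167910e-01,
        -7.10001125e-02],
       [ 0.00000000e+00,  0.00000000e+00,  0.00000000e+00,
         1.00000000e+00]])} [0.55108375 0.03208986 0.30366439]
round tri [0.6218 0.1551 0.0376] gap 0.0002 top@.045 [0.6209 0.1539] scene@.045 [0.6285 0.1493] 99 205 angle [10.7 10.3] 63.43495178222656
bar tri [0.468  0.1272 0.0388] gap 0.0011 top@.045 [0.4681 0.126 ] scene@.045 [0.4753 0.123 ] 41 135 angle [14.3  2.7] 11.309932708740234
square tri [ 0.7    -0.036   0.1019] gap 0.0564 top@.045 [ 0.7251 -0.0129] scene@.045 [ 0.6383 -0.033 ] 48653 269 angle [280. 511.] 90.0
cross tri [ 0.508  -0.0524  0.0379] gap 0.0005 top@.045 [ 0.5082 -0.0516] scene@.045 [ 0.5156 -0.056 ] 56 218 angle [9.2 9.9] 45.0
jar [0.54347736 0.06120904 0.045     ]
mouse [ 0.57794815 -0.17162273  0.03      ]
140 68 [ 0.6304 -0.0288  0.045 ]
150 87 [ 0.6311 -0.0288  0.045 ]
160 94 [ 0.6312 -0.0285  0.045 ]
170 102 [ 0.6315 -0.0288  0.045 ]
180 108 [ 0.6312 -0.029   0.045 ]
```

View pics/w1.png

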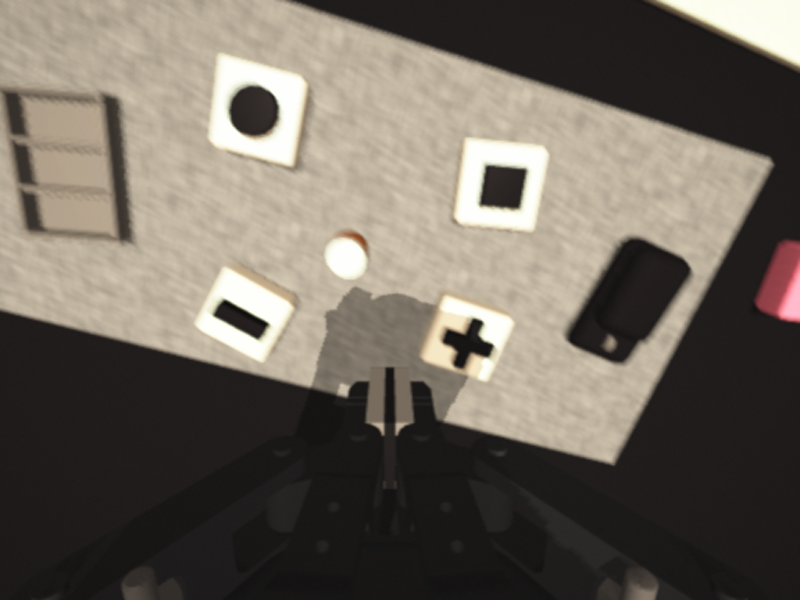

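The wrist view shows the round key at (254,110), bar at (241,320), square at (503,186) and cross at (467,343), with the shut fingertips at (390,370). I'll triangulate the keys between the wrist and top views.

```bash
python3 - <<'E' | tail -5
from w import *
from m import blob,top,A,B,sc
W=dict(np.load("w1.npz"))
wp={"round":(254,110),"bar":(241,320),"square":(503,186),"cross":(467,343)}
for n in wp:
    a,_,_=blob(A["img"],top[n],150 if n=="square" else 130);b,s,r=blob(W["img"],wp[n],100)
    o1,d1=ray(A,*a);o2,d2=ray(W,*b)
    q=np.linalg.lstsq(np.c_[d1,-d2],o2-o1,rcond=None)[0];p,q=o1+q[0]*d1,o2+q[1]*d2
    print(n,s[4],"w@.045",onz(W,*b,.045).round(4),"tri",((p+q)/2).round(4),np.linalg.norm(p-q).round(4))
E
```

```text
mouse [ 0.57794815 -0.17162273  0.03      ]
round 773 w@.045 [0.6243 0.1551 0.045 ] tri [0.6229 0.1558 0.0391] 0.0033
bar 395 w@.045 [0.4729 0.1285 0.045 ] tri [0.4679 0.1289 0.0351] 0.0036
square 638 w@.045 [ 0.6342 -0.0259  0.045 ] tri [ 0.6339 -0.0301  0.0272] 0.0016
cross 484 w@.045 [ 0.5124 -0.0485  0.045 ] tri [ 0.508  -0.0526  0.0324] 0.0
```

```bash
python3 -m creep '[[[255,0.027,-0.023,0,0,0,0],[255,0.027,-0.023,0,0,0,0],[255,0.027,-0.023,0,0,0,0],[255,0.027,-0.023,0,0,0,0],[255,0,0,0.033,0,0,0],[255,0,0,0.033,0,0,0],[255,0,0,0.033,0,0,0],[255,0,0,0.033,0,0,0],[255,0,0,0.03,0,0,0],[255,0,0,0,0,0,0]]]'
python3 - <<'E'
from w import *
wrist("pics/w2.png")
E
```

```text
clock: 3.07
position: [0.6202, 0.1527, 0.1361]
tcp_rot: [0.986, 0.167, -0.005, -0.0]
contact_force: [-0.8, 0.4, -0.6]
opening: -0.0004
grasp_force: 0.0
{'img': (384, 512, 3), 'mtx': array([[284.42967946,   0.        , 248.99300575],
       [  0.        , 284.42967946, 193.31306679],
       [  0.        ,   0.        ,   1.        ]]), 'T_tool_cam': array([[ 3.03161822e-04,  9.50167918e-01,  3.11738410e-01,
         7.99800968e-02],
       [ 9.99999815e-01, -1.23848473e-04, -5.95001816e-04,
         6.10538043e-04],
       [-5.26743310e-04,  3.11738533e-01, -9.50167780e-01,
        -7.10012295e-02],
       [ 0.00000000e+00,  0.00000000e+00,  0.00000000e+00,
         1.00000000e+00]])} [0.62016958 0.15271593 0.13608854]
```

View pics/w2.png

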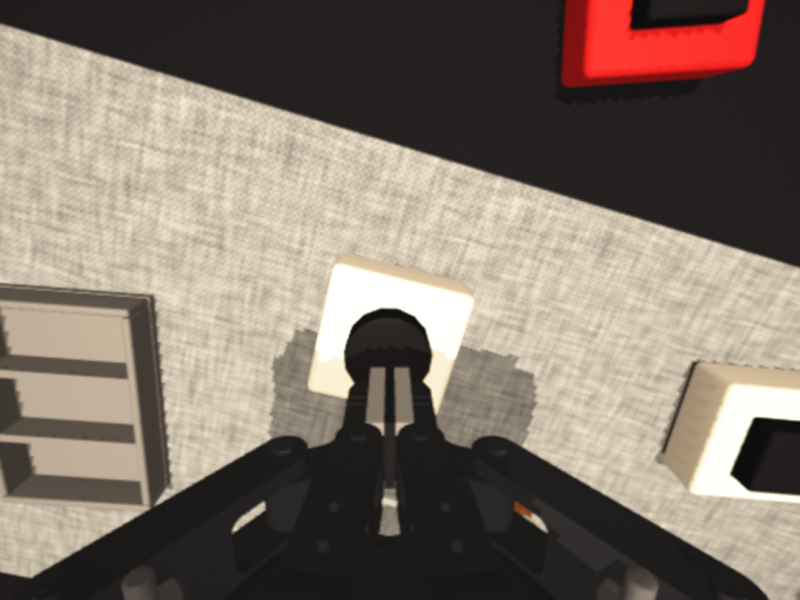

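The wrist view shows the round key disc centred at (388,351), with the shut fingertips at (390,367) just above it and aligned.

```bash
python3 -m creep '[[[255,0.002,-0.001,0.005,0,0,0],[255,0,0,0.005,0,0,0],[255,0,0,0.005,0,0,0],[255,0,0,0.002,0,0,0],[255,0,0,0.002,0,0,0],[255,0,0,0.002,0,0,0],[255,0,0,0,0,0,0]]]'
```

```text
clock: 3.7
position: [0.6239, 0.1547, 0.1208]
tcp_rot: [0.986, 0.167, 0.0, 0.0]
contact_force: [-0.0, 0.4, 0.2]
opening: 0.0
grasp_force: 0.0
```

```bash
python3 -m creep '[[[255,0,0,0.002,0,0,0],[255,0,0,0.002,0,0,0],[255,0,0,0.001,0,0,0],[255,0,0,0.001,0,0,0],[255,0,0,0,0,0,0]]]'
```

```text
clock: 4.12
position: [0.624, 0.1547, 0.1148]
tcp_rot: [0.986, 0.167, 0.0, 0.0]
contact_force: [0.9, -0.1, 0.5]
opening: -0.0003
grasp_force: 0.4
```

```bash
python3 -m creep '[[[255,0,0,0.001,0,0,0],[255,0,0,0.001,0,0,0],[255,0,0,0.001,0,0,0]]]'; python3 -m creep '[[[255,0,0,0.001,0,0,0],[255,0,0,0.0005,0,0,0],[255,0,0,0,0,0,0]]]'
```

```text
clock: 4.37
position: [0.624, 0.1547, 0.1119]
tcp_rot: [0.986, 0.167, 0.0, 0.0]
contact_force: [-0.2, -0.4, 2.9]
opening: 0.0002
grasp_force: 1.4
clock: 4.62
position: [0.6239, 0.1547, 0.1102]
tcp_rot: [0.986, 0.167, -0.0, 0.0]
contact_force: [1.6, -0.4, 1.9]
opening: 0.0002
grasp_force: 0.6
```

```bash
python3 -m creep '[[[255,0,0,0.001,0,0,0],[255,0,0,0,0,0,0]]]'; python3 -m creep '[[[255,0,0,0.0005,0,0,0],[255,0,0,0,0,0,0]]]';  python3 - <<'E'
from w import *
wrist("pics/w3.png")
E
```

```text
clock: 4.78
position: [0.6239, 0.1547, 0.1092]
tcp_rot: [0.986, 0.167, -0.0, 0.0]
contact_force: [0.0, 0.2, 1.4]
opening: -0.0001
grasp_force: 0.6
clock: 4.95
position: [0.6239, 0.1547, 0.1088]
tcp_rot: [0.986, 0.167, -0.0, 0.0]
contact_force: [0.9, 0.1, 1.9]
opening: 0.0001
grasp_force: 0.7
{'img': (384, 512, 3), 'mtx': array([[284.42967946,   0.        , 248.99300575],
       [  0.        , 284.42967946, 193.31306679],
       [  0.        ,   0.        ,   1.        ]]), 'T_tool_cam': array([[ 3.08225244e-04,  9.50168082e-01,  3.11737904e-01,
         7.99890806e-02],
       [ 9.99999815e-01, -1.29519346e-04, -5.93960618e-04,
         6.12336612e-04],
       [-5.23986332e-04,  3.11738029e-01, -9.50167947e-01,
        -7.09999997e-02],
       [ 0.00000000e+00,  0.00000000e+00,  0.00000000e+00,
         1.00000000e+00]])} [0.6238848  0.15470557 0.10876787]
```

View pics/w3.png

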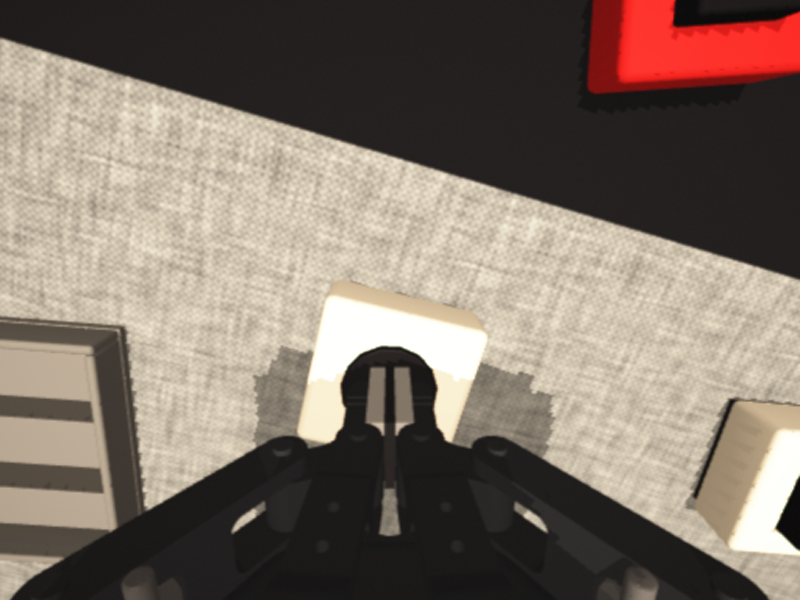

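The fingertips at (390,370) now sit on the round key disc at (390,385). The force is still the sliding level of about 2 N, so the key hasn't reached its stop.

```bash
for i in 1 2; do :; done; python3 -m creep '[[[255,0,0,0.0005,0,0,0],[255,0,0,0,0,0,0]]]'|grep -E "pos|contact"; python3 -m creep '[[[255,0,0,0.0005,0,0,0],[255,0,0,0,0,0,0]]]'|grep -E "pos|contact"; python3 -m creep '[[[255,0,0,0.0005,0,0,0],[255,0,0,0,0,0,0]]]'|grep -E "pos|contact"
```

```text
position: [0.6239, 0.1547, 0.1083]
contact_force: [0.9, 0.0, 1.9]
position: [0.6239, 0.1547, 0.1079]
contact_force: [1.3, 0.8, 1.7]
position: [0.6239, 0.1547, 0.1077]
contact_force: [0.1, -0.8, 4.8]
```

```bash
python3 -m creep '[[[255,0,0,0.0005,0,0,0],[255,0,0,0,0,0,0]]]'|grep -E "pos|contact"
```

```text
position: [0.6239, 0.1547, 0.1076]
contact_force: [-1.5, -0.6, 10.0]
```

The force has climbed to 10 N with no further travel, so the round key is at its stop (TCP z 0.1077). Next I retreat and go to the bar key.

```bash
python3 -m creep '[[[255,0,0,-0.01,0,0,0],[255,0,0,-0.025,0,0,0],[255,0,0,-0.03,0,0,0],[255,-0.0308,-0.0049,0,0,0,0],[255,-0.0308,-0.0049,0,0,0,0],[255,-0.0308,-0.0049,0,0,0,0],[255,-0.0308,-0.0049,0,0,0,0],[255,-0.0308,-0.0049,0,0,0,0],[255,0,0,0,0,0,0],[255,0,0,0,0,0,0]]]'
python3 -m creep '[[[255,0,0,0.02,0,0,0],[255,0,0,0.015,0,0,0],[255,0,0,0.01,0,0,0],[255,0,0,0,0,0,0],[255,0,0,0,0,0,0]]]'
python3 - <<'E'
from w import *
W=wrist("pics/w4.png")
E
```

```text
clock: 6.5
position: [0.4695, 0.127, 0.1725]
tcp_rot: [0.986, 0.167, -0.0, 0.0]
contact_force: [1.1, 0.8, 0.8]
opening: 0.0001
grasp_force: 0.0
clock: 6.92
position: [0.4709, 0.1272, 0.1266]
tcp_rot: [0.986, 0.167, -0.0, 0.0]
contact_force: [-0.3, -0.8, -0.0]
opening: 0.0
grasp_force: 0.0
{'img': (384, 512, 3), 'mtx': array([[284.42967946,   0.        , 248.99300575],
       [  0.        , 284.42967946, 193.31306679],
       [  0.        ,   0.        ,   1.        ]]), 'T_tool_cam': array([[ 3.07763093e-04,  9.50168069e-01,  3.11737944e-01,
         7.99882756e-02],
       [ 9.99999815e-01, -1.29000238e-04, -5.94060276e-04,
         6.12159827e-04],
       [-5.24242837e-04,  3.11738069e-01, -9.50167933e-01,
        -7.10001230e-02],
       [ 0.00000000e+00,  0.00000000e+00,  0.00000000e+00,
         1.00000000e+00]])} [0.4708894  0.12715305 0.12664031]
```

View pics/w4.png

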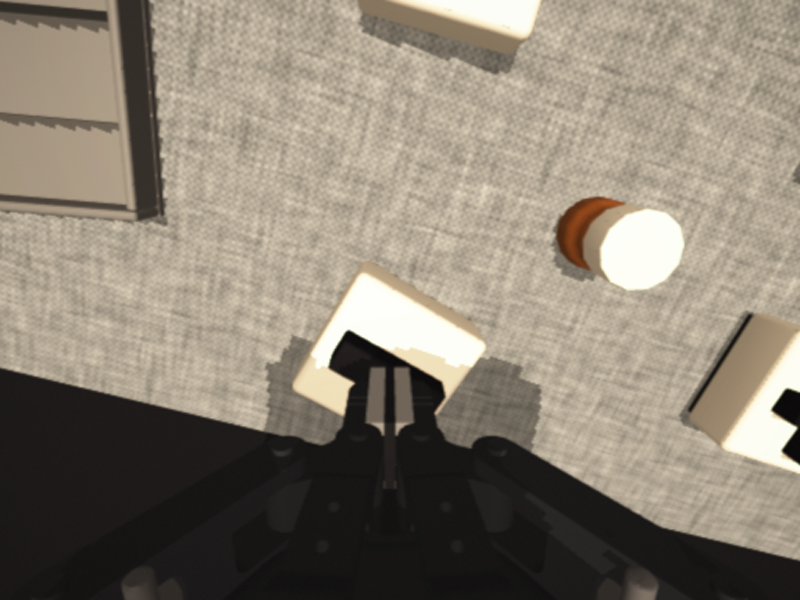

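The bar key's visible part runs from (345,340) to (440,400), and the fingertips at (390,370) are over its middle. The alignment is good, so I press.

```bash
python3 -m creep '[[[255,0,0,0.004,0,0,0],[255,0,0,0.003,0,0,0],[255,0,0,0.001,0,0,0],[255,0,0,0.001,0,0,0],[255,0,0,0.001,0,0,0],[255,0,0,0.001,0,0,0],[255,0,0,0.001,0,0,0],[255,0,0,0.001,0,0,0],[255,0,0,0.001,0,0,0],[255,0,0,0,0,0,0]]]'|grep -E "pos|contact"; python3 -m creep '[[[255,0,0,0.001,0,0,0],[255,0,0,0.001,0,0,0],[255,0,0,0.001,0,0,0],[255,0,0,0,0,0,0]]]'|grep -E "pos|contact"
```

```text
position: [0.4704, 0.1271, 0.1127]
contact_force: [-0.4, -0.4, -0.4]
position: [0.4704, 0.1271, 0.1097]
contact_force: [1.1, -0.4, 0.4]
```

```bash
python3 -m creep '[[[255,0,0,0.0005,0,0,0],[255,0,0,0,0,0,0]]]'|grep -E "pos|contact"; python3 -m creep '[[[255,0,0,0.0005,0,0,0],[255,0,0,0,0,0,0]]]'|grep -E "pos|contact"
```

```text
position: [0.4704, 0.1271, 0.1093]
contact_force: [-0.7, -0.6, 0.0]
position: [0.4704, 0.1271, 0.1088]
contact_force: [0.3, 0.0, 0.9]
```

```bash
python3 -m creep '[[[255,0,0,0.0005,0,0,0],[255,0,0,0,0,0,0]]]'|grep -E "pos|contact"; python3 -m creep '[[[255,0,0,0.0005,0,0,0],[255,0,0,0,0,0,0]]]'|grep -E "pos|contact";  python3 -m creep '[[[255,0,0,0.0005,0,0,0],[255,0,0,0,0,0,0]]]'|grep -E "pos|contact"
```

```text
position: [0.4704, 0.1271, 0.1083]
contact_force: [0.4, -0.8, 1.5]
position: [0.4704, 0.1271, 0.1078]
contact_force: [0.4, -0.6, 1.7]
position: [0.4704, 0.1271, 0.1076]
contact_force: [-1.1, 0.1, 7.1]
```

The bar key has reached its stop at 7 N. Next I go to the square key.

```bash
python3 -m creep '[[[255,0,0,-0.01,0,0,0],[255,0,0,-0.025,0,0,0],[255,0,0,-0.03,0,0,0],[255,0.0146,0.0285,0,0,0,0],[255,0.0146,0.0285,0,0,0,0],[255,0.0146,0.0285,0,0,0,0],[255,0.0146,0.0285,0,0,0,0],[255,0.0146,0.0285,0,0,0,0],[255,0.0146,0.0285,0,0,0,0],[255,0.0146,0.0285,0,0,0,0]]]'
python3 -m creep '[[[255,0,0,0,0,0,0],[255,0,0,0.02,0,0,0],[255,0,0,0.015,0,0,0],[255,0,0,0.01,0,0,0],[255,0,0,0,0,0,0],[255,0,0,0,0,0,0]]]'
python3 - <<'E'
from w import *
W=wrist("pics/w5.png")
E
```

```text
clock: 9.8
position: [0.6335, -0.0289, 0.1729]
tcp_rot: [0.986, 0.167, -0.0, 0.0]
contact_force: [0.9, 1.0, 1.3]
opening: -0.0003
grasp_force: 0.0
clock: 10.3
position: [0.6325, -0.0274, 0.1275]
tcp_rot: [0.986, 0.167, -0.0, -0.0]
contact_force: [0.5, 0.4, -0.6]
opening: -0.0004
grasp_force: 0.0
{'img': (384, 512, 3), 'mtx': array([[284.42967946,   0.        , 248.99300575],
       [  0.        , 284.42967946, 193.31306679],
       [  0.        ,   0.        ,   1.        ]]), 'T_tool_cam': array([[ 3.07824131e-04,  9.50168013e-01,  3.11738114e-01,
         7.99883071e-02],
       [ 9.99999815e-01, -1.29089204e-04, -5.93984608e-04,
         6.11990645e-04],
       [-5.24143150e-04,  3.11738239e-01, -9.50167877e-01,
        -7.10002259e-02],
       [ 0.00000000e+00,  0.00000000e+00,  0.00000000e+00,
         1.00000000e+00]])} [ 0.63254056 -0.02738685  0.12745915]
```

View pics/w5.png

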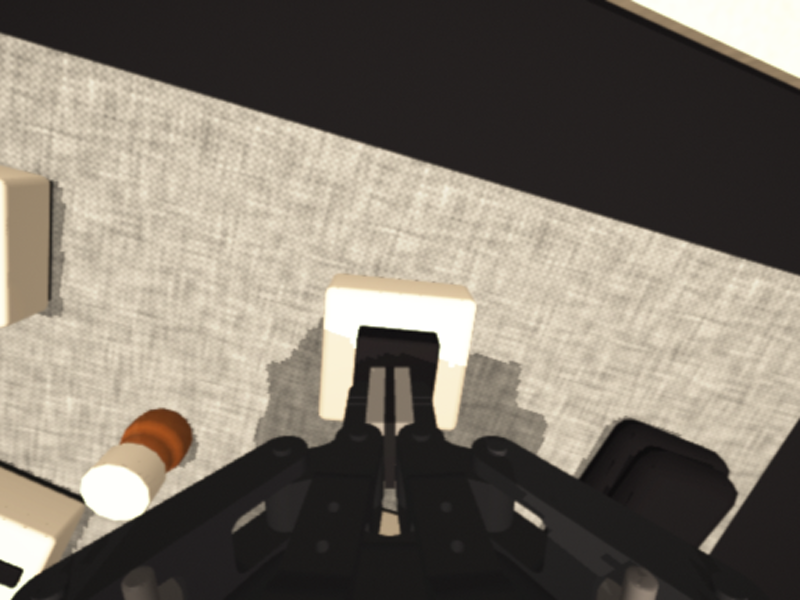

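The square key's top spans columns 357–438 with its far edge at row 328, and the fingertips at (390,370) are central over it. Pressing.

```bash
python3 -m creep '[[[255,0,0,0.005,0,0,0],[255,0,0,0.003,0,0,0],[255,0,0,0.001,0,0,0],[255,0,0,0.001,0,0,0],[255,0,0,0.001,0,0,0],[255,0,0,0.001,0,0,0],[255,0,0,0.001,0,0,0],[255,0,0,0.001,0,0,0],[255,0,0,0.001,0,0,0],[255,0,0,0,0,0,0]]]'|grep -E "pos|contact"; python3 -m creep '[[[255,0,0,0.001,0,0,0],[255,0,0,0.001,0,0,0],[255,0,0,0.001,0,0,0],[255,0,0,0,0,0,0]]]'|grep -E "pos|contact"
```

```text
position: [0.6326, -0.0276, 0.1122]
contact_force: [-0.2, -0.5, -0.3]
position: [0.6327, -0.0276, 0.1092]
contact_force: [0.0, -0.6, 0.4]
```

```bash
python3 -m creep '[[[255,0,0,0.0005,0,0,0],[255,0,0,0,0,0,0]]]'|grep -E "pos|contact"; python3 -m creep '[[[255,0,0,0.0005,0,0,0],[255,0,0,0,0,0,0]]]'|grep -E "pos|contact";  python3 -m creep '[[[255,0,0,0.0005,0,0,0],[255,0,0,0,0,0,0]]]'|grep -E "pos|contact"
```

```text
position: [0.6327, -0.0276, 0.1088]
contact_force: [0.5, -0.9, 0.6]
position: [0.6327, -0.0276, 0.1083]
contact_force: [-0.7, 0.4, 1.9]
position: [0.6327, -0.0276, 0.1079]
contact_force: [-1.0, -0.1, 1.9]
```

```bash
python3 -m creep '[[[255,0,0,0.0005,0,0,0],[255,0,0,0,0,0,0]]]'|grep -E "pos|contact"
```

```text
position: [0.6327, -0.0276, 0.1076]
contact_force: [-0.8, 0.4, 5.9]
```

The square key is at its stop. I'll lift, move clear towards the start, and check.

```bash
python3 -m creep '[[[255,0,0,-0.01,0,0,0],[255,0,0,-0.025,0,0,0],[255,0,0,-0.035,0,0,0],[255,0,0,-0.035,0,0,0],[255,0,0,-0.035,0,0,0],[255,0,0,-0.035,0,0,0],[255,-0.02,0.018,0,0,0,0],[255,-0.02,0.018,0,0,0,0],[255,-0.02,0.018,0,0,0,0],[255,-0.02,0.018,0,0,0,0]]]' | grep -E "pos"
python3 -m creep '[[[255,-0.02,0.018,0,0,0,0],[255,-0.02,0.018,0,0,0,0],[255,-0.02,0.018,0,0,0,0],[255,-0.02,0.018,0,0,0,0],[255,-0.02,0.018,0,0,0,0],[255,-0.02,0.018,0,0,0,0],[255,-0.02,0.018,0,0,0,0],[255,-0.02,0.018,0,0,0,0],[255,0,0,0,0,0,0],[255,0,0,0,0,0,0]]]'
python3 - <<'E'
from h import *
a=imaging.camera("scene");i=a["img"][:,:,::-1]
b=np.load("scene0.npz")["img"][:,:,::-1]
cv2.imwrite("pics/s2.png",np.vstack([cv2.resize(x[140:265,140:400],None,fx=2.4,fy=2.4,interpolation=2) for x in(b,i)])[:600])
E
```

```text
position: [0.58, -0.1226, 0.2831]
clock: 13.85
position: [0.4766, -0.3115, 0.2828]
tcp_rot: [0.986, 0.166, 0.0, 0.0]
contact_force: [0.8, 1.6, 0.1]
opening: -0.0002
grasp_force: 0.0
```

View pics/s2.png

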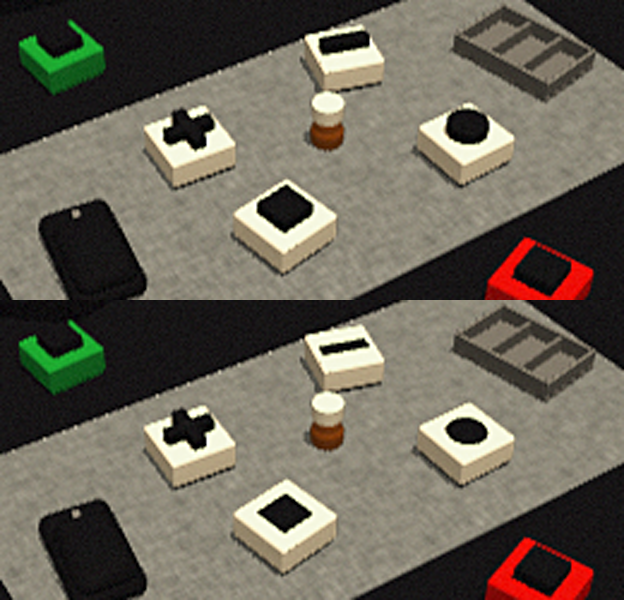

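Before (top) and after (bottom): the round key at (466,430), bar at (345,347) and square at (285,512) are flush. The cross at (190,427) is still up, and nothing else has moved.

```bash
python3 -c "
from cell import env
print(env.close_job())"
```

```text
the job is handed in; nothing more can be done
None
```

I pressed the round, bar and square keys in that order, each down to its stop. The last picture shows all three flush, the cross key up, the boxes and other items unmoved and the arm clear, and the job was handed in at about 14 s.

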